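# Raise the counterweighted guard and load a tube rack

### The arm

A 7-joint arm with a two-finger parallel gripper is mounted at the origin on the work surface. World frame = base frame: x ahead of the robot, y to its left, z up, the work surface at z = 0. Lengths are in m, angles in rad, forces in N, time in s.
With the tool pointing down it reaches from about 0.4 to 0.85 m from the base axis. Payload 4.5 kg.
Tool frame: the origin (TCP) lies between the finger pads; the fingertips stand 19 mm ahead of it and the grasp point (between the pads) is the TCP (r.tips_ahead is the distance from the TCP to the fingertips, in m); z points along the fingers, y is the line along which they close (so a half turn about z gives the same grasp; the last joint's range is limited). The gripper opens to 88 mm and grips with 3 to 60 N. Pads are 18 mm wide; open, the fingers measure 123 mm over their backs; the gripper's body (75 mm by 187 mm) begins 45 mm behind the grasp point.
Start: joints at [1.145, 0.689, -0.195, 1.565, 0.157, 0.902, -0.215], TCP at [0.277, -0.56, 0.258] pointing down, gripper open.
Joint ranges: [-3.01, 3.01], [-0.46, 2.08], [-1.47, 1.51], [0.13, 2.56], [-1, 4.14], [0.04, 2.09], [-2.66, 2.66]. Speed limits (rad/s): [2.57, 2.57, 3.14, 3.14, 3.14, 3.14, 3.14].

### API

Orientations are given as a unit quaternion [x, y, z, w].
In Python, from plant import r, cams, models gives the robot as it stands. The module is installed in compiled form; this text tells all that it offers.
- The arm moves only by the tool jog_arm, never from a script. Its arguments are lists of equal length, an entry for each row: "turn": the turn, a rotation vector about the tool's x, y, z in rad, a list of three; "translation": the shift along the tool's x, y, z in m, a list of three; "grip": the closure, from 0 (fully open) to 1 (shut). In form: {"turn": [[ax, ay, az], ...], "translation": [[tx, ty, tz], ...], "grip": [grip, ...]}. A call has 1 to 20 rows; each row is the pose to reach, as a shift and turn from the pose commanded when the call began, along the tool's axes at that moment; what a row does not reach only later rows make up. A row lasts 1/8 s, in which the tool goes at most 62.5 mm and 10.7 degrees, less where a joint would pass 70% of its speed; a pose out of reach is approached as far as the arm can. A call with a gripper value outside its range is refused whole. The fingers move at their own pace and stop on an object; "force" is the grip in N (left out, the last holds). Time passes only in rows, so rows that repeat a pose let the fingers close. It gives the time, the measured TCP pose, the force, the opening and the grip force at its end, in the units of the state.
- r.get_state(): the state, without advancing time (a new reading comes with each control period).
- cams.snapshot(name): name is "scene" or "top" or "wrist"; returns the picture (480x640x3 uint8, red, green, blue); there is no depth.
- cams.camera_params(name): a dict with "fx", "fy", "cx", "cy" (pixels), "eye" and "orientation" of the camera in the world. Camera axes: x right, y up, looking along -z (the intrinsics and any distortion apply to the point x, -y, -z); pixel columns grow to the right and rows downward; lengths in m; the calibration is good to about 2 mm. A picture is of the moment at which its call begins: read the wrist's pose just before it. camera_params takes no time and is no camera call; for the wrist camera it gives the pose at the moment of the call.
- r.finish_job(): hands the job in; it is judged then, once.
Trained networks look in the newest picture that a camera, given by its name, has taken for a name from the list of things; names that differ only in an ending like _2 or _b are one class to them, and where a whole thing is asked for, a point or a joint stands for the part that bears it (a point fixed in the world has none). Each returns a list of dicts, best first, with "p" (0 to 1); they miss things now and then, are a little off and sometimes report something else, mostly with a low value. They report only what shows in the picture. A call takes as long as a camera call.
- models.find_in(camera, name): "position" ([x, y, z] in m, in world coordinates, good to about 4 mm: the middle of the surface that is visible of it).
- models.masks_of(camera, name): "pixels" (480x640 bool, what is visible of it).
- models.place_of(camera, name): "position" ([x, y, z] in m, in world coordinates, good to about 4 mm: a listed point, or the origin of a listed thing).
The state is a dict: "clock": time; "q": joint angles; "qd": joint speeds; "joint_torque": joint torques, N m; "tool_pos": TCP position; "eef_rot": TCP orientation; "contact_force": force on the tool from outside, world axes, zero at the start; "moment": the same for the moment, N m; "opening": opening from 0.0 (shut) to 1.0 (fully open); "finger_force": force on a finger pad.
Only numpy, scipy, OpenCV 4.12 (cv2) and the standard library are available. Lean on these libraries where they do the work, as an engineer would, in place of code of your own. Each camera call takes 0.05 s, during which the arm holds its last target. There are 200 camera calls.

### The job

Load the waiting rack of sample tubes into the bench analyser: push the blue rail of the loading bay's counterweighted guard up, over its balance point, until the guard stays raised by itself, then push the rack along the bay floor under the raised guard until it stands square against the black stop at the back. Only push with the fingers: slide the rack, never lift or tip it, and leave everything else on the bench where it stands.

Things in the scene. Friction and masses are not known exactly. Their poses are not given: they have to be found in the camera images.
- bay: fixed analyser and loading bay. Origin on the bench top below the middle of the guard's hinge line; +x from the open front (robot side) inwards, z up. Bay floor: level, 25 mm above the bench, x = -300 to 0 mm, clear width 326 mm between cheeks 130 mm high (y = +-163, from x = -80 inwards) and curbs 39 mm high (y = +-172, in front of them). Instrument body behind: 155 mm high, to x = 205 mm
- stop_mid (a point): middle of the front face of the black rubber stop across the back of the bay floor (12 mm on the robot's side of the bay's origin, 50 mm above the bench); the stop is 50 mm tall and 324 mm wide along the bay's y
- guard (a joint): guard angle about its hinge line (85 mm above the bench, over the bay's origin), rad: 0 = down, 1.40 = fully up on its stop. Balance near 0.72: let go below, it falls shut; beyond, it swings on by itself, damped, and stays up. About 2 N up at the rail starts it. Arms outside the cheeks (y = +-184 mm), clear panel 84 mm tall above the rail, steel counterweights behind the hinges
- rail_mid (a point): middle of the guard's blue grab rail: round bar, 16 mm diameter, 376 mm long along the bay's y, 120 mm from the hinge line. Guard down: at x = -120 mm of the bay, axis 85 mm above the bench, 52 mm free below it over the bay floor, nothing behind it. As the guard rises it goes round the hinge line, up and inwards, to x = -20 mm, 203 mm above the bench
- rack: waiting rack: beige, loose, 80 mm along x, 100 mm along y, 58 mm high, 18 purple-capped tubes fixed in it (tops 86 mm above its underside); 0.3 to 0.55 kg. Origin: centre of its underside; x points to the stop. Stands on the bay floor before the rail, left, right or middle, perhaps turned a little. Home: far face on the stop, anywhere across the bay. Push it below half its height, or it may tip
- cup: bystander: specimen cup with orange lid, 66 mm diameter, 70 mm high, on the bench beside the bay; origin under its centre
- cap_jar: bystander: white jar with blue cap, 68 mm diameter, 75 mm high, on the bench beside the bay; origin under its centre
- spare_rack: bystander: empty beige rack, 80 x 100 x 58 mm, on the bench left of the bay; origin under its centre
- tip_box: bystander: teal pipette-tip box with pale lid, 87 x 127 x 72 mm, on the bench left of the bay; origin under its centre
- reagent: bystander: amber bottle, 60 mm diameter, 125 mm high, on the bench right of the bay; origin under its centre
- marker: bystander: marker pen, 135 mm long, 17 mm thick, lying on the bench to the right; origin under its middle

How it is judged:
On the way, in this order (a step that is already met when the one before it is completed fails the run):
1. the guard is raised past its balance point and stays up by itself, the fingers off it (value of joint guard above 1.3 rad and contact force between the fingers and guard below 0.2 N), for 0.3 s.
2. the rack stands home against the stop, under the raised guard (value of joint guard above 1.3 rad and x of rack in the frame of bay above -0.06 m and z of rack in the frame of bay below 0.03 m and angle between the x axis of rack and the x axis of bay, either way round below 0.1 rad and angle between rack's own z axis and vertical below 0.06 rad), for 0.2 s.
At the end, for the whole second after the job is handed in: The guard is fully raised (joint over 1.3 rad) and at rest on its own; the rack stands upright on the bay floor, at rest, within 8 mm of the back stop and square to it within 0.10 rad (all of step 2 and velocity of joint guard below 0.05 rad/s and linear speed of rack below 0.02 m/s); the robot touches nothing.
It fails at once if the rack is lifted (15 mm) off the bay floor (height (world z) of rack above 0.04 m).
It fails at once if the rack is tipped by more than 0.25 rad (angle between rack's own z axis and vertical above 0.25 rad).
It fails at once if the rack is forced against the guard (over 3 N) (contact force between rack and guard above 3 N).
It fails at once if another thing on the bench is moved by more than 20 mm (distance of any of cup, cap_jar, spare_rack, tip_box, reagent, marker from where it was at the start of the episode above 0.02 m).
It also fails if it takes over 51 s, if anything falls off the work surface, if the arm or the gripper's body presses on something with over 40 N, if the wrist force passes 120 N, or if a joint passes its speed limit or range.

## Working session

There is one attempt and no reset: what is moved stays moved. The work goes in short steps, Python scripts to look and compute and a tool call to move; the robot and the scene stay as the last step left them, time stands still between calls to the robot, and variables do not carry over. Pictures are saved under pics/ and viewed, at most 10 in all, crops included, and the job is handed in when it is done.

Besides the shell and the picture viewer there is one more tool, called after "Emit:" by a JSON object that holds its "op" and its "data", one argument or row to a line. jog_arm: Moves the arm, as the interface text tells. Its arguments: {"type":"object","properties":{"turn":{"type":"array"},"translation":{"type":"array"},"grip":{"type":"array"},"force":{"type":"number"}},"required":["turn","translation","grip"]}

```bash
mkdir -p pics; python3 - <<'E'
from plant import r,cams,models
import cv2,numpy as np
for c in("scene","top"):
    im=cams.snapshot(c); cv2.imwrite(f"pics/{c}0.png",im[:,:,::-1])
    for n in("bay","stop_mid","rail_mid","rack","cup","cap_jar","spare_rack","tip_box","reagent","marker"):
        print(c,n,[(np.round(d["position"],3).tolist(),round(d["p"],2)) for d in models.place_of(c,n)[:2]])
s=r.get_state();print(s["clock"],s["tool_pos"],s["eef_rot"])
E
```

```text
scene bay [([0.707, 0.032, 0.001], 0.81)]
scene stop_mid [([0.693, 0.032, 0.052], 0.76)]
scene rail_mid []
scene rack [([0.503, -0.006, 0.022], 0.85), ([0.345, 0.449, 0.0], 0.71)]
scene cup [([0.514, -0.251, -0.005], 0.56), ([0.693, 0.033, 0.052], 0.22)]
scene cap_jar [([0.453, 0.283, -0.004], 0.74)]
scene spare_rack [([0.61, 0.456, 0.001], 0.68), ([0.514, -0.253, -0.004], 0.59)]
scene tip_box [([0.346, 0.449, 0.001], 0.92)]
scene reagent [([0.623, -0.463, 0.004], 0.76)]
scene marker [([0.379, -0.453, -0.002], 0.92)]
top bay [([0.709, 0.029, -0.003], 0.86)]
top stop_mid [([0.696, 0.028, 0.046], 0.62), ([0.583, 0.036, 0.09], 0.54)]
top rail_mid [([0.585, 0.036, 0.089], 0.9)]
top rack [([0.497, -0.005, 0.026], 0.66)]
top cup [([0.515, -0.254, -0.002], 0.81)]
top cap_jar [([0.453, 0.283, -0.001], 0.84)]
top spare_rack [([0.606, 0.462, 0.002], 0.74)]
top tip_box [([0.342, 0.451, 0.001], 0.98), ([0.382, -0.454, 0.002], 0.73)]
top reagent [([0.628, -0.465, -0.0], 0.73)]
top marker [([0.382, -0.456, 0.001], 0.63), ([0.71, 0.03, -0.001], 0.38)]
1.1 [ 0.27737176 -0.56008852  0.25772605] [9.73687205e-01 2.27888627e-01 8.12187870e-06 1.41813018e-05]
```

View pics/scene0.png

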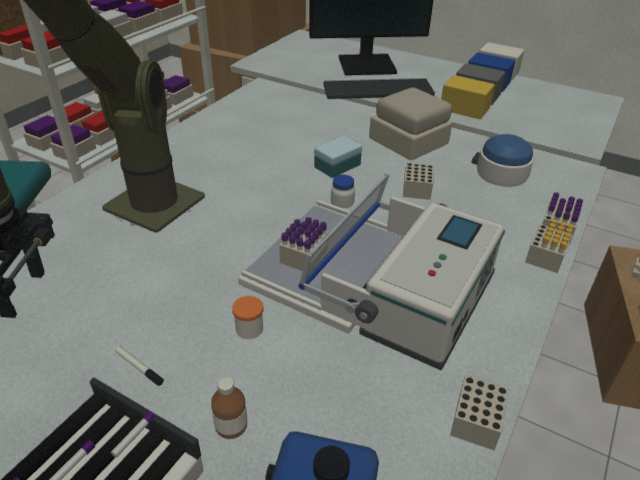

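View pics/top0.png

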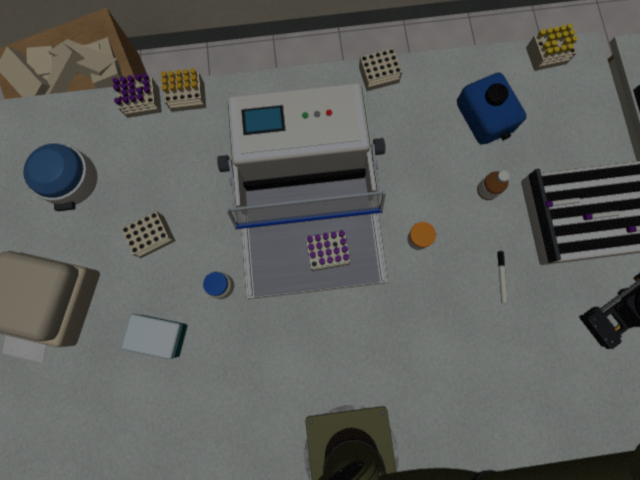

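The top view shows the rail running from about (236,225) to (382,210), with the rack at (328,249) in front of it and right of the middle. That leaves free rail to the left of the rack. The jar is at (217,285) and the cup at (422,235), both outside the curbs. Next I'll get the bay yaw and write a move helper.

```bash
cat >h.py <<'E'
from plant import r,cams,models
import cv2,numpy as np
from scipy.spatial.transform import Rotation as R
def ray(c,px,z):
    p=cams.camera_params(c); o=np.array(p["orientation"])
    M=R.from_quat(o).as_matrix() if o.size==4 else o
    d=M@np.array([(px[0]-p["cx"])/p["fx"],-(px[1]-p["cy"])/p["fy"],-1])
    e=np.array(p["eye"]); return e+d*(z-e[2])/d[2]
YAW=None; O=None
def bayxf(p,O,yaw): return R.from_euler('z',-yaw).apply(np.array(p)-O)
def tool(yaw,t):
    """tool z tilted t from straight down toward heading yaw; tool y across"""
    z=np.array([np.sin(t),0,-np.cos(t)]); x=np.array([np.cos(t),0,np.sin(t)])
    return R.from_euler('z',yaw)*R.from_matrix(np.c_[x,np.cross(z,x),z])
def moves(targets):
    """targets: (pos,Rot) -> rows relative to the present pose"""
    s=r.get_state();q=R.from_quat(s["eef_rot"])
    for p,T in targets: print(np.round((q.inv()*T).as_rotvec(),3).tolist(),np.round(q.inv().apply(np.array(p)-s["tool_pos"]),4).tolist())
E
python3 - <<'E'
from h import *
print(cams.camera_params("top"))
im=cams.snapshot("top");hsv=cv2.cvtColor(im,cv2.COLOR_RGB2HSV)
m=cv2.inRange(hsv,(112,140,60),(124,255,255));m[:190]=0;m[245:]=0;m[:,:225]=0;m[:,395:]=0
v,u=np.nonzero(m);w=np.array([ray("top",(a,b),.09) for a,b in zip(u,v)])
k=np.polyfit(w[:,1],w[:,0],1);print("rail",len(u),w[:,1].min(),w[:,1].max(),k,"yaw",-np.arctan(k[0]))
m=cv2.inRange(hsv,(125,60,30),(165,255,255));m[:215]=0;m[290:]=0;m[:,:290]=0;m[:,365:]=0
v,u=np.nonzero(m);w=np.array([ray("top",(a,b),.111)[:2] for a,b in zip(u,v)],np.float32)
print("caps",len(u),cv2.minAreaRect(w),cv2.boxPoints(cv2.minAreaRect(w)))
d=[x["pixels"] for x in models.masks_of("top","rack")[:1]][0];print(d.sum())
E
```

```text
{'fx': 448.8961715045501, 'fy': 448.8961715045501, 'cx': 329.3269276834479, 'cy': 230.88176656725292, 'eye': array([0.31066636, 0.01054849, 1.19314588]), 'orientation': array([-0.07086114,  0.0789919 ,  0.74630376, -0.65709183])}
rail 307 -0.1505553796504098 0.21208784385521157 [0.01126323 0.58496227] yaw -0.011262753717809599
caps 518 ((0.5026724934577942, -0.007811851799488068), (0.07556875795125961, 0.09497835487127304), 2.3868870735168457) [[ 0.4629431   0.03806252]
 [ 0.4668987  -0.05683343]
 [ 0.5424019  -0.05368622]
 [ 0.5384463   0.04120973]]
1345
```

```bash
cat >>h.py <<'E'
O=np.array([.706,.031,0]);YAW=-.011
def B(x,y,z): return O+R.from_euler('z',YAW).apply([x,y,z])
def st():
    s=r.get_state();print("t",s["clock"],"bay",np.round(bayxf(s["tool_pos"],O,YAW),4),"F",np.round(s["contact_force"],1),"q",np.round(s["q"],2))
    z=R.from_quat(s["eef_rot"]).as_matrix();print("toolz",np.round(z[:,2],3),"tooly",np.round(z[:,1],3))
E
python3 - <<'E'
from h import *
st();T=tool(YAW,.96)
moves([((.43,-.22,.34),tool(YAW,.3)),(B(-.24,.12,.25),T),(B(-.175,.12,.2),T)])
E
```

```text
t 1.2 bay [-0.4221 -0.5958  0.2577] F [ 0.1  0.8 -0.2] q [ 1.14  0.69 -0.19  1.57  0.16  0.9  -0.22]
toolz [ 0. -0. -1.] tooly [ 0.444 -0.896  0.   ]
[-0.071, 0.294, 0.467] [0.2877, -0.2371, -0.0823]
[-0.226, 0.942, 0.434] [0.487, -0.5553, 0.0077]
[-0.226, 0.942, 0.434] [0.5449, -0.5258, 0.0577]
```

Emit:
{"op": "jog_arm", "data": {
  "turn": [
    [-0.071, 0.294, 0.467],
    [-0.071, 0.294, 0.467],
    [-0.071, 0.294, 0.467],
    [-0.071, 0.294, 0.467],
    [-0.071, 0.294, 0.467],
    [-0.071, 0.294, 0.467],
    [-0.226, 0.942, 0.434],
    [-0.226, 0.942, 0.434],
    [-0.226, 0.942, 0.434],
    [-0.226, 0.942, 0.434],
    [-0.226, 0.942, 0.434],
    [-0.226, 0.942, 0.434],
    [-0.226, 0.942, 0.434],
    [-0.226, 0.942, 0.434],
    [-0.226, 0.942, 0.434],
    [-0.226, 0.942, 0.434]
  ],
  "translation": [
    [0.288, -0.237, -0.082],
    [0.288, -0.237, -0.082],
    [0.288, -0.237, -0.082],
    [0.288, -0.237, -0.082],
    [0.288, -0.237, -0.082],
    [0.288, -0.237, -0.082],
    [0.487, -0.555, 0.008],
    [0.487, -0.555, 0.008],
    [0.487, -0.555, 0.008],
    [0.487, -0.555, 0.008],
    [0.487, -0.555, 0.008],
    [0.487, -0.555, 0.008],
    [0.487, -0.555, 0.008],
    [0.487, -0.555, 0.008],
    [0.487, -0.555, 0.008],
    [0.487, -0.555, 0.008]
  ],
  "grip": [1, 1, 1, 1, 1, 1, 1, 1, 1, 1, 1, 1, 1, 1, 1, 1]
}}

```text
clock: 3.2
tool_pos: [0.4476, 0.101, 0.4921]
eef_rot: [0.902, -0.009, 0.431, 0.012]
contact_force: [-0.0, 0.2, 0.6]
opening: 0.007
finger_force: 0.0
```

```bash
python3 - <<'E'
from h import *
st();T=tool(YAW,.96)
moves([(B(-.178,.12,.2),T),(B(-.178,.12,.066),T),(B(-.125,.12,.066),T)])
cv2.imwrite("pics/s1.png",cams.snapshot("scene")[100:400,150:550][:,:,::-1].repeat(2,0).repeat(2,1))
E
```

```text
t 3.2 bay [-0.2591  0.0671  0.4921] F [-0.   0.2  0.6] q [ 1.26 -0.3  -1.43  2.3  -1.    0.04 -0.91]
toolz [ 0.777 -0.029 -0.628] tooly [-0.027 -1.     0.014]
[0.021, 0.069, 0.001] [-0.1761, -0.0581, 0.2455]
[0.021, 0.069, 0.001] [-0.2803, -0.0599, 0.3297]
[0.021, 0.069, 0.001] [-0.247, -0.0608, 0.371]
```

View pics/s1.png

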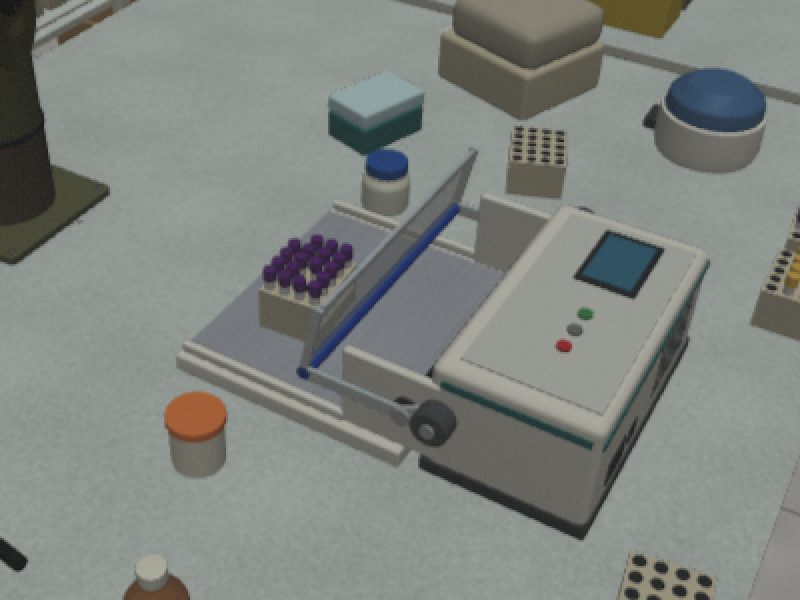

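The arm hit its joint limits on q3, q5 and q6: this branch of the arm is twisted. I'll fit a kinematic model to the recorded states so I can choose a better route.

```bash
cat >fk.py <<'E'
import numpy as np
from scipy.spatial.transform import Rotation as R
from scipy.optimize import least_squares
import itertools
rz=lambda a:R.from_euler('z',a); ry=lambda a:R.from_euler('y',a)
def fk(q,s,o,L):
    """L: d1,d3,d5,d7, elbow offsets a3 (at elbow, +x of upper), a5, a6 ; returns p,Rot"""
    M=rz(s[0]*q[0]+o[0]);p=np.array([0,0,L[0]])
    M=M*ry(s[4]*q[1])*rz(s[1]*q[2]);p=p+M.apply([L[4],0,L[1]])
    M=M*ry(s[5]*q[3])*rz(s[2]*q[4]+o[2]);p=p+M.apply([L[5],0,L[2]])
    M=M*ry(s[6]*q[5]);p=p+M.apply([L[6],0,0])
    M=M*rz(s[3]*q[6]+o[1]);p=p+M.apply([0,0,L[3]])
    return p,M
E
python3 - <<'E'
from fk import *; from h import r
s=r.get_state(); print(s["q"].tolist() if hasattr(s["q"],"tolist") else s["q"],s["tool_pos"],s["eef_rot"])
q0=[1.145,.689,-.195,1.565,.157,.902,-.215]
D=[(q0,[.27737,-.56009,.25773],[.973687,.227889,0,0]),(s["q"],s["tool_pos"],s["eef_rot"])]
L0=np.array([.33,.4,.4,.25,0,0,0]);out=[]
for sg in itertools.product([1,-1],repeat=7):
  for o5 in (0,np.pi/2,np.pi,-np.pi/2):
    f=lambda x:np.concatenate([(R.from_quat(o).inv()*fk(q,sg,[x[0],x[1],o5],L0)[1]).as_rotvec() for q,p,o in D])
    for a in (-1.5,1.5):
      for b in(-1.5,1.5):
        z=least_squares(f,[a,b],max_nfev=25); out.append((z.cost,sg,o5,z.x))
out.sort(key=lambda t:t[0])
for c,sg,o5,x in out[:12]: print(c,sg,round(o5,2),x)
E
```

```text
[1.25658752969692, -0.309591163416382, -1.4375023626452859, 2.2946442854067457, -0.9995700641639919, 0.04574752820633226, -0.9167747292167158] [0.44691032 0.10615578 0.49107749] [ 0.90268925 -0.00501286  0.43011394  0.01135765]
6.224337878171706e-07 (-1, -1, -1, -1, 1, 1, 1) 0 [ 3.76234815e-06 -4.71239274e+00]
6.224337878172045e-07 (-1, -1, -1, -1, -1, -1, 1) 3.14 [-3.14158889  1.57079256]
6.22433787817222e-07 (-1, -1, -1, -1, -1, -1, 1) 3.14 [3.14159642 1.57079256]
6.224337878172298e-07 (-1, -1, -1, -1, -1, -1, 1) 3.14 [-3.14158889 -4.71239274]
6.224337878172544e-07 (-1, -1, -1, -1, 1, 1, 1) 0 [3.76237987e-06 1.57079256e+00]
6.22433787817311e-07 (-1, -1, -1, -1, 1, 1, -1) 3.14 [ 3.76233091e-06 -1.57080009e+00]
6.224337878173287e-07 (-1, -1, -1, -1, -1, -1, 1) 3.14 [3.14159642 1.57079256]
6.224337878173322e-07 (-1, -1, -1, -1, -1, -1, -1) 0 [-3.14158889 -1.57080009]
6.224337878174378e-07 (-1, -1, -1, -1, 1, 1, -1) 3.14 [3.76235146e-06 4.71238522e+00]
6.224337878174518e-07 (-1, -1, -1, -1, 1, 1, -1) 3.14 [ 3.76230694e-06 -1.57080009e+00]
6.224337878174525e-07 (-1, -1, -1, -1, -1, -1, -1) 0 [-3.14158889 -1.57080009]
6.224337878174553e-07 (-1, -1, -1, -1, 1, 1, 1) 0 [3.76236752e-06 1.57079256e+00]
```

```bash
cat >>h.py <<'E'
import json
def log():
    s=r.get_state();open("log.txt","a").write(json.dumps([list(map(float,s[k])) for k in("q","tool_pos","eef_rot")])+"\n")
E
python3 - <<'E'
from h import *
log()
moves([((.45,0.05,.38),tool(YAW,0))])
E
```

```text
[0.019, -0.889, -0.0] [-0.0844, 0.0543, 0.0737]
```

Emit:
{"op": "jog_arm", "data": {
  "turn": [
    [0.019, -0.889, 0],
    [0.019, -0.889, 0],
    [0.019, -0.889, 0],
    [0.019, -0.889, 0],
    [0.019, -0.889, 0],
    [0.019, -0.889, 0],
    [0.019, -0.889, 0]
  ],
  "translation": [
    [-0.084, 0.054, 0.074],
    [-0.084, 0.054, 0.074],
    [-0.084, 0.054, 0.074],
    [-0.084, 0.054, 0.074],
    [-0.084, 0.054, 0.074],
    [-0.084, 0.054, 0.074],
    [-0.084, 0.054, 0.074]
  ],
  "grip": [1, 1, 1, 1, 1, 1, 1]
}}

```text
clock: 4.12
tool_pos: [0.3384, 0.0331, 0.4511]
eef_rot: [1.0, -0.009, 0.025, -0.004]
contact_force: [0.4, -0.0, -0.5]
opening: 0.002
finger_force: 0.0
```

```bash
python3 - <<'E'
from h import *; from fk import *
log();st()
D=[([1.145,.689,-.195,1.565,.157,.902,-.215],[.27737,-.56009,.25773],0)]+[json.loads(l) for l in open("log.txt")]
S=(-1,-1,-1,-1,1,1,1);o=[0,np.pi/2,0]
for q,p,_ in D: print(np.round(q,2),np.round(p,3))
f=lambda L:np.concatenate([fk(q,S,o,L)[0]-p for q,p,_ in D])
z=least_squares(f,[.33,.4,.4,.25,0,0,0]);print(np.round(z.x,4),np.abs(z.fun).max(),np.linalg.svd(z.jac)[1])
E
```

```text
t 4.125 bay [-0.3676 -0.002   0.4511] F [ 0.4 -0.  -0.5] q [ 1.91 -0.46 -1.47  1.97 -0.52  1.22 -0.97]
toolz [ 0.049  0.008 -0.999] tooly [-0.018 -1.    -0.009]
[ 1.14  0.69 -0.2   1.56  0.16  0.9  -0.22] [ 0.277 -0.56   0.258]
[ 1.26 -0.31 -1.44  2.29 -1.    0.05 -0.92] [0.447 0.106 0.491]
[ 1.91 -0.46 -1.47  1.97 -0.52  1.22 -0.97] [0.338 0.033 0.451]
[ 0.2869  0.5414  0.2829  0.2889  0.023  -0.0503 -0.0057] 0.03820807836873319 [3.3216958  2.847612   0.92822506 0.63851864 0.59445396 0.46046781
 0.15076133]
```

```bash
sed -i 's/M=M\*ry(s\[5\]\*q\[3\])\*rz(s\[2\]\*q\[4\]+o\[2\]);p=p+M.apply(\[L\[5\],0,L\[2\]\])/M=M*ry(s[5]*q[3]);p=p+M.apply([L[5],0,L[2]]);M=M*rz(s[2]*q[4]+o[2])/' fk.py; python3 - <<'E'
from h import *; from fk import *
D=[([1.145,.689,-.195,1.565,.157,.902,-.215],[.27737,-.56009,.25773],0)]+[json.loads(l) for l in open("log.txt")]
S=(-1,-1,-1,-1,1,1,1);o=[0,np.pi/2,0]
f=lambda L:np.concatenate([fk(q,S,o,L)[0]-p for q,p,_ in D])
z=least_squares(f,[.33,.4,.4,.25,0,0,0]);print(np.round(z.x,4),np.abs(z.fun).max(),np.linalg.svd(z.jac)[1])
E
```

```text
[ 0.4577  0.6457  0.4288  0.3643 -0.0466  0.1148  0.011 ] 0.04351622851707271 [3.3269847  2.84822857 1.01755472 0.59839875 0.54170571 0.34818481
 0.10290933]
```

```bash
python3 - <<'E'
from h import *
log();moves([((.32,-.42,.40),tool(-.5,0.1))])
E
```

```text
[-0.045, 0.052, 0.48] [-0.0123, 0.4538, 0.0465]
```

Emit:
{"op": "jog_arm", "data": {
  "turn": [
    [-0.045, 0.052, 0.48],
    [-0.045, 0.052, 0.48],
    [-0.045, 0.052, 0.48]
  ],
  "translation": [
    [-0.012, 0.454, 0.046],
    [-0.012, 0.454, 0.046],
    [-0.012, 0.454, 0.046]
  ],
  "grip": [1, 1, 1]
}}

```text
clock: 4.5
tool_pos: [0.3171, -0.1482, 0.4386]
eef_rot: [0.967, -0.248, 0.053, 0.014]
contact_force: [0.7, 0.0, -0.2]
opening: 0.006
finger_force: 0.0
```

```bash
python3 - <<'E'
from h import *
log();st()
E
```

```text
t 4.5 bay [-0.3869 -0.1835  0.4386] F [ 0.7  0.  -0.2] q [ 2.43 -0.46 -1.47  2.02 -0.56  1.13 -0.89]
toolz [ 0.096 -0.053 -0.994] tooly [-0.482 -0.876 -0.   ]
```

Emit:
{"op": "jog_arm", "data": {
  "turn": [
    [0, 0, 0.3],
    [0, 0, 0.3],
    [0, 0, 0.3],
    [0, 0, 0.3],
    [0, 0, 0.3],
    [0, 0, 0.3]
  ],
  "translation": [
    [-0.01, 0.28, 0.04],
    [-0.01, 0.28, 0.04],
    [-0.01, 0.28, 0.04],
    [-0.01, 0.28, 0.04],
    [-0.01, 0.28, 0.04],
    [-0.01, 0.28, 0.04]
  ],
  "grip": [1, 1, 1, 1, 1, 1]
}}

```text
clock: 5.25
tool_pos: [0.1806, -0.2967, 0.4406]
eef_rot: [0.919, -0.389, 0.062, 0.026]
contact_force: [1.2, -0.3, 0.1]
opening: 0.004
finger_force: 0.0
```

```bash
python3 - <<'E'
from h import *; from fk import *
log();st()
D=[([1.145,.689,-.195,1.565,.157,.902,-.215],[.27737,-.56009,.25773],0)]+[json.loads(l) for l in open("log.txt")]
for q,p,_ in D: print(np.round(q,2),np.round(p,3))
def rots(q):
    a=rz(-q[0]);b=a*ry(q[1]);c=b*rz(-q[2]);d=c*ry(q[3]);e=d*rz(-q[4]);g=e*ry(q[5]);h=g*rz(-q[6]+np.pi/2);return a,b,c,d,e,g,h
# p = t0 + sum R_i t_i, linear in all link vectors
A=[];y=[]
for q,p,_ in D:
    A.append(np.hstack([np.eye(3)[:,2:]]+[m.as_matrix() for m in rots(q)]));y+=list(p)
A=np.vstack(A);x=np.linalg.lstsq(A,np.array(y),rcond=1e-3)[0]
print(A.shape,np.round(x,3),np.abs(A@x-y).max())
E
```

```text
t 5.25 bay [-0.5217 -0.3335  0.4406] F [ 1.2 -0.3  0.1] q [ 3.   -0.42 -1.47  2.03 -0.57  1.11 -0.61]
toolz [ 0.094 -0.096 -0.991] tooly [-0.718 -0.696 -0.001]
[ 1.14  0.69 -0.2   1.56  0.16  0.9  -0.22] [ 0.277 -0.56   0.258]
[ 1.26 -0.31 -1.44  2.29 -1.    0.05 -0.92] [0.447 0.106 0.491]
[ 1.91 -0.46 -1.47  1.97 -0.52  1.22 -0.97] [0.338 0.033 0.451]
[ 1.91 -0.46 -1.47  1.97 -0.52  1.22 -0.97] [0.338 0.033 0.451]
[ 2.43 -0.46 -1.47  2.02 -0.56  1.13 -0.89] [ 0.317 -0.148  0.439]
[ 3.   -0.42 -1.47  2.03 -0.57  1.11 -0.61] [ 0.181 -0.297  0.441]
(18, 22) [ 0.175 -0.001 -0.01   0.175 -0.    -0.01   0.281  0.005 -0.012  0.281
  0.003 -0.012  0.171 -0.003 -0.002  0.171 -0.    -0.002  0.154 -0.
 -0.     0.154] 1.2457439391155845e-05
```

The link fit is good to 0.01 mm. Next I'll see whether a local IK simulation reproduces the observed joint motion, so that I can plan how to untwist the arm.

```bash
python3 - <<'E'
from sim import *; from h import B,tool,YAW
rng=np.random.default_rng(0)
m=.05
for t in (.5,.65,.8,.95):
  for pos in ((-.178,.12,.2),(-.178,.12,.066),(-.125,.12,.066),(-.09,.12,.16)):
    best={}
    for dy in(0,.3):
      p=B(*pos);T=tool(YAW+dy,t);sol=[]
      for _ in range(25):
        z=least_squares(lambda x:np.r_[err(x,p,T),.001*x[2]],rng.uniform(lo+m,hi-m),bounds=(lo+m,hi-m),max_nfev=60)
        sol.append((np.linalg.norm(err(z.x,p,T)),abs(z.x[2]),z.x))
      ok=[s for s in sol if s[0]<.004]
      b=min(ok,key=lambda s:s[1]) if ok else min(sol,key=lambda s:s[0]); print(t,pos,dy,len(ok),round(b[0],3),np.round(b[2],2))
E
```

```text
0.5 (-0.178, 0.12, 0.2) 0 10 0.0 [-0.48  0.62 -0.    2.28  2.31  0.31  1.94]
0.5 (-0.178, 0.12, 0.2) 0.3 12 0.0 [-0.37  0.62  0.    2.29  2.99  0.27  1.64]
0.5 (-0.178, 0.12, 0.066) 0 14 0.0 [-0.48  0.94  0.    2.33  2.74  0.62  1.47]
0.5 (-0.178, 0.12, 0.066) 0.3 6 0.0 [-0.38  0.95  0.    2.35  3.07  0.65  1.55]
0.5 (-0.125, 0.12, 0.066) 0 15 0.0 [-0.42  0.94 -0.    2.18  2.69  0.48  1.59]
0.5 (-0.125, 0.12, 0.066) 0.3 6 0.0 [-0.33  0.94 -0.    2.2   3.1   0.49  1.57]
0.5 (-0.09, 0.12, 0.16) 0 10 0.0 [-0.39  0.75  0.    2.07  2.23  0.24  2.11]
0.5 (-0.09, 0.12, 0.16) 0.3 13 0.0 [-0.31  0.75 -0.    2.08  3.09  0.19  1.6 ]
0.65 (-0.178, 0.12, 0.2) 0 12 0.0 [-0.53  0.67 -0.    2.4   2.55  0.59  1.64]
0.65 (-0.178, 0.12, 0.2) 0.3 10 0.0 [-0.38  0.67  0.    2.43  3.04  0.61  1.58]
0.65 (-0.178, 0.12, 0.066) 0 9 0.0 [-0.53  1.03 -0.    2.43  2.75  0.93  1.37]
0.65 (-0.178, 0.12, 0.066) 0.3 6 0.0 [-0.38  1.04  0.    2.46  3.07  1.01  1.53]
0.65 (-0.125, 0.12, 0.066) 0 16 0.0 [-0.46  1.    0.    2.28  2.74  0.78  1.48]
0.65 (-0.125, 0.12, 0.066) 0.3 15 0.0 [-0.34  1.    0.    2.31  3.1   0.
[... 743 characters left out ...]
) 0.3 12 0.0 [-0.31  0.85 -0.    2.31  3.12  0.82  1.57]
0.95 (-0.178, 0.12, 0.2) 0 0 0.021 [ 0.05  1.29 -1.42  2.51  2.13  1.99  2.31]
0.95 (-0.178, 0.12, 0.2) 0.3 0 0.038 [ 0.27  1.22 -1.33  2.51  2.42  1.57  2.61]
0.95 (-0.178, 0.12, 0.066) 0 0 0.007 [-0.05  1.51 -1.01  2.51  2.46  2.04  2.1 ]
0.95 (-0.178, 0.12, 0.066) 0.3 0 0.023 [ 0.21  1.56 -1.08  2.51  2.79  1.78  2.61]
0.95 (-0.125, 0.12, 0.066) 0 13 0.0 [-0.54  1.2   0.    2.42  2.69  1.38  1.32]
0.95 (-0.125, 0.12, 0.066) 0.3 15 0.0 [-0.34  1.23 -0.    2.46  3.1   1.49  1.54]
0.95 (-0.09, 0.12, 0.16) 0 12 0.0 [-0.5   0.94 -0.    2.37  2.68  1.1   1.48]
0.95 (-0.09, 0.12, 0.16) 0.3 11 0.0 [-0.31  0.95 -0.    2.4   3.12  1.16  1.57]
```

```bash
cat >plan.py <<'E'
from sim import *; from h import B,tool,YAW,r,O
def emit(q,path,ik=lsq,show=True):
    s=r.get_state();p0,M0=np.array(s["tool_pos"]),R.from_quat(s["eef_rot"])
    rows=[]
    for g in path:
        p,M=g if isinstance(g,tuple) else FK(g)
        rows.append((np.round((M0.inv()*M).as_rotvec(),2).tolist(),np.round(M0.inv().apply(p-p0),3).tolist()))
    if show:print("turn",[a for a,_ in rows]);print("trans",[b for _,b in rows])
    return rows
E
python3 - <<'E'
from plan import *
q=np.array(r.get_state()["q"]);T=tool(YAW,.75)
g,e=solve(B(-.165,.12,.2),T,np.array([-.55,.7,0,2.45,2.6,.75,1.6]))
mid=np.array([1.3,.3,-.6,2.2,.9,.5,0])
fine=np.vstack([np.linspace(q,mid,200),np.linspace(mid,g,200)])
path=[];last=q
for x in fine:
    p,M=FK(x);pl,Ml=FK(last)
    if np.linalg.norm(p-pl)>.055 or (Ml.inv()*M).magnitude()>.165 or abs(x-last).max()>.2: path.append(x);last=x
path+=[g]*2
rows=emit(q,path);print(len(rows))
tr=run(q,rows,lsq);e=tr[-1];print(np.round(tr[::4],2).tolist(),np.abs(np.diff(tr,axis=0)).max(0),"end",np.round(e,2),FK(e)[0],B(-.165,.12,.2))
for w in((-.165,.12,.066),(-.128,.12,.066),(-.128,.12,.08),(-.11,.12,.14),(-.085,.12,.165),(-.16,.12,.22),(-.25,.0,.2),(-.30,-.04,.2),(-.28,-.04,.058),(-.2,-.04,.058),(-.11,-.04,.058)):
    for k in range(4): e=lsq(e,B(*w),T)
    print(w,np.round(e,2),np.round(np.linalg.norm(err(e,B(*w),T)),4))
E
```

```text
turn [[-0.05, -0.01, -0.16], [-0.1, -0.02, -0.33], [-0.14, -0.03, -0.5], [-0.18, -0.05, -0.66], [-0.21, -0.06, -0.82], [-0.24, -0.07, -0.99], [-0.26, -0.08, -1.16], [-0.28, -0.09, -1.33], [-0.3, -0.1, -1.5], [-0.32, -0.11, -1.67], [-0.33, -0.12, -1.84], [-0.35, -0.13, -2.02], [-0.36, -0.13, -2.19], [-0.36, -0.14, -2.36], [-0.37, -0.18, -2.53], [-0.38, -0.24, -2.7], [-0.39, -0.29, -2.87], [-0.4, -0.35, -3.04], [0.39, 0.39, 2.97], [0.36, 0.41, 2.79], [0.34, 0.43, 2.61], [0.33, 0.44, 2.43], [0.31, 0.45, 2.24], [0.3, 0.46, 2.06], [0.29, 0.47, 1.88], [0.28, 0.48, 1.69], [0.28, 0.49, 1.51], [0.28, 0.5, 1.32], [0.28, 0.51, 1.14], [0.28, 0.51, 0.95], [0.28, 0.52, 0.76], [0.28, 0.53, 0.58], [0.29, 0.53, 0.39], [0.29, 0.54, 0.21], [0.3, 0.55, 0.02], [0.31, 0.56, -0.17], [0.32, 0.57, -0.35], [0.33, 0.57, -0.54], [0.34, 0.58, -0.73], [0.34, 0.58, -0.73], [0.34, 0.58, -0.73]]
trans [[-0.02, 0.01, -0.013], [-0.034, 0.025, -0.022], [-0.043, 0.041, -0.027], [-0.046, 0.058, -0.028], [-0.043, 0.075, -0.025], [-0.034, 0.089, -0.018], [-0.022, 0.1, -0.009], [-0.005, 0.107, 0.003], [0.014, 0.109, 0.018],
[... 1527 characters left out ...]
0
(-0.128, 0.12, 0.066) [ 0.02  1.24 -0.88  2.33  2.35  1.42  2.18] 0.0
(-0.128, 0.12, 0.08) [ 0.03  1.2  -0.89  2.33  2.33  1.4   2.19] 0.0
(-0.11, 0.12, 0.14) [ 0.07  1.06 -0.94  2.29  2.22  1.27  2.29] 0.0
(-0.085, 0.12, 0.165) [ 0.1   1.01 -0.95  2.21  2.17  1.17  2.39] 0.0
(-0.16, 0.12, 0.22) [ 0.06  0.86 -1.02  2.39  2.04  1.22  2.26] 0.0
(-0.25, 0.0, 0.2) [ 0.43  1.05 -1.43  2.56  2.01  1.49  2.46] 0.0637
(-0.3, -0.04, 0.2) [ 0.62  0.98 -1.47  2.56  2.    1.34  2.59] 0.1117
(-0.28, -0.04, 0.058) [ 0.53  1.6  -1.24  2.56  2.52  1.77  2.66] 0.0984
(-0.2, -0.04, 0.058) [ 0.53  1.56 -1.27  2.56  2.47  1.76  2.66] 0.0219
(-0.11, -0.04, 0.058) [ 0.54  1.4  -1.13  2.36  2.5   1.43  2.66] 0.0
```

Emit:
{"op": "jog_arm", "data": {
  "turn": [
    [-0.05, -0.01, -0.16],
    [-0.1, -0.02, -0.33],
    [-0.14, -0.03, -0.5],
    [-0.18, -0.05, -0.66],
    [-0.21, -0.06, -0.82],
    [-0.24, -0.07, -0.99],
    [-0.26, -0.08, -1.16],
    [-0.28, -0.09, -1.33],
    [-0.3, -0.1, -1.5],
    [-0.32, -0.11, -1.67],
    [-0.33, -0.12, -1.84],
    [-0.35, -0.13, -2.02],
    [-0.36, -0.13, -2.19],
    [-0.36, -0.14, -2.36],
    [-0.37, -0.18, -2.53],
    [-0.38, -0.24, -2.7],
    [-0.39, -0.29, -2.87]
  ],
  "translation": [
    [-0.02, 0.01, -0.013],
    [-0.034, 0.025, -0.022],
    [-0.043, 0.041, -0.027],
    [-0.046, 0.058, -0.028],
    [-0.043, 0.075, -0.025],
    [-0.034, 0.089, -0.018],
    [-0.022, 0.1, -0.009],
    [-0.005, 0.107, 0.003],
    [0.014, 0.109, 0.018],
    [0.034, 0.106, 0.035],
    [0.055, 0.097, 0.053],
    [0.076, 0.084, 0.073],
    [0.094, 0.066, 0.093],
    [0.11, 0.044, 0.114],
    [0.115, 0.029, 0.123],
    [0.12, 0.013, 0.131],
    [0.125, -0.004, 0.139]
  ],
  "grip": [1, 1, 1, 1, 1, 1, 1, 1, 1, 1, 1, 1, 1, 1, 1, 1, 1]
}}

```text
clock: 7.38
tool_pos: [0.2834, -0.3961, 0.3188]
eef_rot: [0.487, 0.846, -0.161, 0.147]
contact_force: [0.1, -0.5, -1.0]
opening: 0.004
finger_force: 0.0
```

```bash
cat >seg.py <<'E'
from plan import *
from h import st
st();q=np.array(r.get_state()["q"]);T=tool(YAW,.75)
g,e=solve(B(-.165,.12,.2),T,np.array([-.55,.7,0,2.45,2.6,.75,1.6]))
fine=np.linspace(q,g,300);path=[];last=q
for x in fine:
    p,M=FK(x);pl,Ml=FK(last)
    if np.linalg.norm(p-pl)>.055 or (Ml.inv()*M).magnitude()>.165 or abs(x-last).max()>.2: path.append(x);last=x
path+=[g]*3
rows=emit(q,path);print(len(rows))
tr=run(q,rows,lsq);e=tr[-1];print("end",np.round(e,2),FK(e)[0])
E
python3 seg.py
```

```text
t 7.375 bay [-0.4178 -0.4318  0.3188] F [ 0.1 -0.5 -1. ] q [ 1.53  0.57 -1.31  2.2   1.25  0.99 -0.01]
toolz [ 0.091 -0.415 -0.905] tooly [ 0.871  0.473 -0.13 ]
turn [[-0.0, -0.03, -0.17], [-0.0, -0.07, -0.35], [-0.0, -0.1, -0.51], [-0.0, -0.14, -0.67], [-0.0, -0.17, -0.84], [0.0, -0.21, -1.0], [0.01, -0.25, -1.17], [0.01, -0.3, -1.33], [0.02, -0.34, -1.5], [0.04, -0.39, -1.67], [0.05, -0.44, -1.83], [0.07, -0.5, -2.0], [0.09, -0.56, -2.16], [0.12, -0.62, -2.33], [0.16, -0.69, -2.49], [0.19, -0.76, -2.65], [0.24, -0.83, -2.81], [0.3, -0.91, -2.96], [-0.33, 0.91, 2.84], [-0.36, 0.89, 2.66], [-0.39, 0.87, 2.48], [-0.42, 0.85, 2.3], [-0.44, 0.83, 2.14], [-0.44, 0.83, 2.14], [-0.44, 0.83, 2.14]]
trans [[-0.005, 0.029, 0.002], [-0.008, 0.055, 0.009], [-0.008, 0.08, 0.013], [-0.007, 0.106, 0.017], [-0.004, 0.133, 0.02], [0.001, 0.161, 0.021], [0.008, 0.189, 0.021], [0.016, 0.217, 0.02], [0.027, 0.245, 0.018], [0.039, 0.272, 0.015], [0.054, 0.299, 0.01], [0.071, 0.325, 0.005], [0.089, 0.35, -0.002], [0.11, 0.374, -0.009], [0.132, 0.396, -0.017], [0.156, 0.417, -0.025], [0.182, 0.436, -0.035], [0.208, 0.452, -0.045], [0.236, 0.467, -0.055], [0.265, 0.479, -0.066], [0.294, 0.489, -0.076], [0.324, 0.496, -0.088], [0.35, 0.501, -0.097], [0.35, 0.501, -0.097], [0.35, 0.501, -0.097]]
25
end [ 0.02  0.88 -0.96  2.4   2.09  1.22  2.21] [0.54606031 0.15590397 0.20561341]
```

Emit:
{"op": "jog_arm", "data": {
  "turn": [
    [0.0, -0.03, -0.17],
    [0.0, -0.07, -0.35],
    [0.0, -0.1, -0.51],
    [0.0, -0.14, -0.67],
    [0.0, -0.17, -0.84],
    [0.0, -0.21, -1.0],
    [0.01, -0.25, -1.17],
    [0.01, -0.3, -1.33],
    [0.02, -0.34, -1.5],
    [0.04, -0.39, -1.67],
    [0.05, -0.44, -1.83],
    [0.07, -0.5, -2.0],
    [0.09, -0.56, -2.16],
    [0.12, -0.62, -2.33],
    [0.16, -0.69, -2.49],
    [0.19, -0.76, -2.65],
    [0.24, -0.83, -2.81],
    [0.3, -0.91, -2.96]
  ],
  "translation": [
    [-0.005, 0.029, 0.002],
    [-0.008, 0.055, 0.009],
    [-0.008, 0.08, 0.013],
    [-0.007, 0.106, 0.017],
    [-0.004, 0.133, 0.02],
    [0.001, 0.161, 0.021],
    [0.008, 0.189, 0.021],
    [0.016, 0.217, 0.02],
    [0.027, 0.245, 0.018],
    [0.039, 0.272, 0.015],
    [0.054, 0.299, 0.01],
    [0.071, 0.325, 0.005],
    [0.089, 0.35, -0.002],
    [0.11, 0.374, -0.009],
    [0.132, 0.396, -0.017],
    [0.156, 0.417, -0.025],
    [0.182, 0.436, -0.035],
    [0.208, 0.452, -0.045]
  ],
  "grip": [1, 1, 1, 1, 1, 1, 1, 1, 1, 1, 1, 1, 1, 1, 1, 1, 1, 1]
}}

```text
clock: 9.62
tool_pos: [0.5744, -0.0025, 0.217]
eef_rot: [0.83, -0.418, 0.367, -0.048]
contact_force: [0.2, -0.1, -0.3]
opening: 0.005
finger_force: 0.0
```

```bash
python3 seg.py
```

```text
t 9.625 bay [-0.1312 -0.035   0.217 ] F [ 0.2 -0.1 -0.3] q [ 0.32  0.88 -1.06  2.36  1.98  1.28  1.66]
toolz [ 0.649 -0.226 -0.727] tooly [-0.658 -0.646 -0.387]
turn [[0.06, -0.02, -0.15], [0.11, -0.03, -0.31], [0.15, -0.05, -0.47], [0.19, -0.06, -0.63], [0.21, -0.07, -0.78], [0.22, -0.07, -0.83], [0.22, -0.07, -0.83], [0.22, -0.07, -0.83]]
trans [[-0.036, -0.027, -0.002], [-0.067, -0.044, -0.003], [-0.094, -0.057, -0.009], [-0.116, -0.066, -0.021], [-0.132, -0.072, -0.037], [-0.135, -0.073, -0.044], [-0.135, -0.073, -0.044], [-0.135, -0.073, -0.044]]
8
end [ 0.    0.88 -0.97  2.41  2.08  1.24  2.18] [0.54102368 0.15874045 0.20690522]
```

Emit:
{"op": "jog_arm", "data": {
  "turn": [
    [0.06, -0.02, -0.15],
    [0.11, -0.03, -0.31],
    [0.15, -0.05, -0.47],
    [0.19, -0.06, -0.63],
    [0.21, -0.07, -0.78],
    [0.22, -0.07, -0.83],
    [0.22, -0.07, -0.83]
  ],
  "translation": [
    [-0.036, -0.027, -0.002],
    [-0.067, -0.044, -0.003],
    [-0.094, -0.057, -0.009],
    [-0.116, -0.066, -0.021],
    [-0.132, -0.072, -0.037],
    [-0.135, -0.073, -0.044],
    [-0.135, -0.073, -0.044]
  ],
  "grip": [1, 1, 1, 1, 1, 1, 1]
}}

```text
clock: 10.5
tool_pos: [0.5431, 0.151, 0.2016]
eef_rot: [0.929, -0.008, 0.37, 0.001]
contact_force: [-0.3, 0.8, -0.9]
opening: 0.0
finger_force: 0.0
```

```bash
cat >pl.py <<'E'
from plan import *
from h import st
import sys
st();q=np.array(r.get_state()["q"])
W=eval(sys.argv[1])   # list of (x,y,z,t) bay
rows=emit(q,[(B(*w[:3]),tool(YAW,w[3])) for w in W])
tr=run(q,rows,lsq);e=tr[-1];p,M=FK(e);print("end",np.round(e,2),np.round(err(e,B(*W[-1][:3]),tool(YAW,W[-1][3])),3),"dq",np.abs(np.diff(tr,axis=0)).max())
E
python3 pl.py "[(-.168,.12,.15,.78),(-.168,.12,.1,.78),(-.168,.12,.066,.78),(-.168,.12,.066,.78),(-.15,.12,.066,.78),(-.128,.12,.066,.78),(-.128,.12,.066,.78)]"
python3 -c "
from h import *
cv2.imwrite('pics/s2.png',cams.snapshot('scene')[100:400,150:550][:,:,::-1].repeat(2,0).repeat(2,1))"
```

```text
t 10.5 bay [-0.1642  0.1182  0.2016] F [-0.3  0.8 -0.9] q [ 0.    0.88 -0.97  2.42  2.08  1.25  2.17]
toolz [ 0.687 -0.008 -0.726] tooly [-0.017 -1.    -0.004]
turn [[0.0, 0.02, -0.01], [0.0, 0.02, -0.01], [0.0, 0.02, -0.01], [0.0, 0.02, -0.01], [0.0, 0.02, -0.01], [0.0, 0.02, -0.01], [0.0, 0.02, -0.01]]
trans [[-0.038, -0.002, 0.035], [-0.073, -0.001, 0.071], [-0.096, -0.001, 0.096], [-0.096, -0.001, 0.096], [-0.083, -0.001, 0.108], [-0.067, -0.001, 0.123], [-0.067, -0.001, 0.123]]
end [-0.03  1.21 -0.82  2.35  2.37  1.43  2.11] [ 0.003 -0.005 -0.006  0.003 -0.002 -0.002] dq 0.15741613710318014
```

View pics/s2.png

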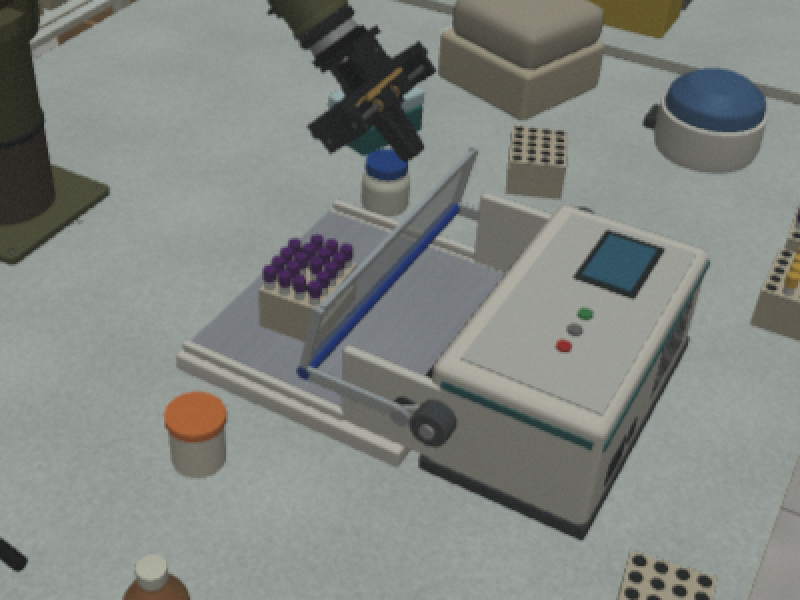

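The hand, at crop (380,100), is tilted forward over the left part of the bay. The rack, at (305,270), is untouched. Now I'll lower it and go under the rail.

Emit:
{"op": "jog_arm", "data": {
  "turn": [
    [0, 0.02, -0.01],
    [0, 0.02, -0.01],
    [0, 0.02, -0.01],
    [0, 0.02, -0.01],
    [0, 0.02, -0.01],
    [0, 0.02, -0.01],
    [0, 0.02, -0.01]
  ],
  "translation": [
    [-0.038, -0.002, 0.035],
    [-0.073, -0.001, 0.071],
    [-0.096, -0.001, 0.096],
    [-0.096, -0.001, 0.096],
    [-0.083, -0.001, 0.108],
    [-0.067, -0.001, 0.123],
    [-0.067, -0.001, 0.123]
  ],
  "grip": [1, 1, 1, 1, 1, 1, 1]
}}

```text
clock: 11.42
tool_pos: [0.58, 0.151, 0.0681]
eef_rot: [0.925, -0.005, 0.38, 0.003]
contact_force: [-0.2, -0.0, -0.3]
opening: 0.001
finger_force: 0.5
```

```bash
python3 - <<'E'
import numpy as np,subprocess
W=[]
for a in [0.05,.12,.2,.28,.36,.44,.52,.6,.68,.76,.84,.92,1.0,1.0]:
    W.append((round(-.12*np.cos(a)-.007,4),.12,round(.085+.12*np.sin(a)-.015,4),.78))
print(W[0],W[-1])
print(subprocess.run(["python3","pl.py",str([tuple(map(float,w)) for w in W])],capture_output=True,text=True).stdout)
E
```

```text
(np.float64(-0.1269), 0.12, np.float64(0.076), 0.78) (np.float64(-0.0718), 0.12, np.float64(0.171), 0.78)
t 11.425 bay [-0.1273  0.1186  0.0681] F [-0.2 -0.  -0.3] q [-0.03  1.21 -0.82  2.34  2.37  1.42  2.11]
toolz [ 0.703 -0.009 -0.711] tooly [-0.011 -1.     0.002]
turn [[0.0, 0.0, 0.0], [0.0, 0.0, 0.0], [0.0, 0.0, 0.0], [0.0, 0.0, 0.0], [0.0, 0.0, 0.0], [0.0, 0.0, 0.0], [0.0, 0.0, 0.0], [0.0, 0.0, 0.0], [0.0, 0.0, 0.0], [0.0, 0.0, 0.0], [0.0, 0.0, 0.0], [0.0, 0.0, 0.0], [0.0, 0.0, 0.0], [0.0, 0.0, 0.0]]
trans [[0.006, -0.001, -0.005], [0.012, -0.001, -0.011], [0.02, -0.001, -0.016], [0.028, -0.001, -0.021], [0.037, -0.001, -0.026], [0.046, -0.001, -0.03], [0.055, -0.001, -0.032], [0.064, -0.001, -0.035], [0.074, -0.001, -0.036], [0.083, -0.001, -0.037], [0.093, -0.001, -0.037], [0.102, -0.001, -0.036], [0.112, -0.001, -0.034], [0.112, -0.001, -0.034]]
end [ 0.06  0.96 -0.88  2.2   2.19  1.12  2.35] [ 0.002 -0.005 -0.006  0.002 -0.001  0.   ] dq 0.028715283960301985
```

Emit:
{"op": "jog_arm", "data": {
  "turn": [
    [0, 0, 0],
    [0, 0, 0],
    [0, 0, 0],
    [0, 0, 0],
    [0, 0, 0]
  ],
  "translation": [
    [0.006, 0, -0.005],
    [0.012, 0, -0.011],
    [0.02, 0, -0.016],
    [0.028, 0, -0.021],
    [0.037, 0, -0.026]
  ],
  "grip": [1, 1, 1, 1, 1]
}}

```text
clock: 12.05
tool_pos: [0.5869, 0.1521, 0.1115]
eef_rot: [0.925, -0.003, 0.379, 0.003]
contact_force: [-2.2, -0.3, -0.7]
opening: 0.005
finger_force: 1.0
```

```bash
python3 - <<'E'
from h import *
st();cams.snapshot("scene")
cams.snapshot("top");print([(bayxf(d["position"],O,YAW).round(3),d["p"]) for c in("top","scene") for d in models.place_of(c,"rail_mid")[:1]])
cv2.imwrite('pics/s3.png',cams.snapshot('scene')[150:350,250:500][:,:,::-1].repeat(3,0).repeat(3,1))
E
```

```text
t 12.05 bay [-0.1204  0.1198  0.1115] F [-2.2 -0.3 -0.7] q [-0.01  1.1  -0.86  2.34  2.3   1.33  2.16]
toolz [ 0.701 -0.008 -0.713] tooly [-0.008 -1.     0.003]
[(array([-0.113,  0.004,  0.129]), 0.6)]
```

View pics/s3.png

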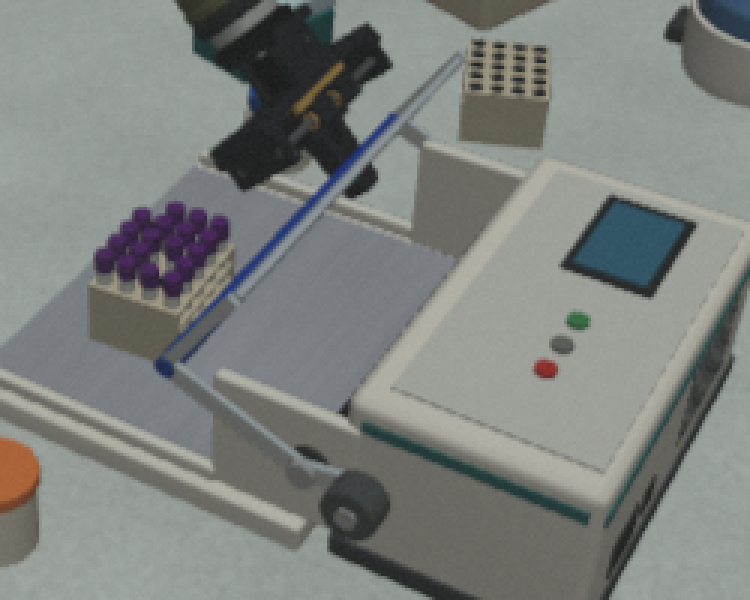

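The guard is rising: the rail, running from (165,365) to (395,120), rests on the finger at (360,175). I'll keep following the arc.

Emit:
{"op": "jog_arm", "data": {
  "turn": [
    [0, 0, 0],
    [0, 0, 0],
    [0, 0, 0],
    [0, 0, 0],
    [0, 0, 0],
    [0, 0, 0],
    [0, 0, 0],
    [0, 0, 0],
    [0, 0, 0],
    [0, 0, 0]
  ],
  "translation": [
    [0.009, 0, -0.004],
    [0.018, 0, -0.006],
    [0.027, 0, -0.009],
    [0.037, 0, -0.01],
    [0.046, 0, -0.011],
    [0.056, 0, -0.011],
    [0.065, 0, -0.01],
    [0.073, 0, -0.009],
    [0.073, 0, -0.009],
    [0.073, 0, -0.009]
  ],
  "grip": [1, 1, 1, 1, 1, 1, 1, 1, 1, 1]
}}

```text
clock: 13.55
tool_pos: [0.6326, 0.1515, 0.168]
eef_rot: [0.925, -0.003, 0.379, 0.003]
contact_force: [0.0, 0.3, 0.8]
opening: 0.01
finger_force: 0.0
```

```bash
python3 - <<'E'
from h import *
st();cams.snapshot("scene")
cams.snapshot("top");print([(bayxf(d["position"],O,YAW).round(3),d["p"]) for c in("top","scene") for d in models.place_of(c,"rail_mid")[:1]])
cv2.imwrite('pics/s4.png',cams.snapshot('scene')[150:350,250:500][:,:,::-1].repeat(3,0).repeat(3,1))
E
```

```text
t 13.55 bay [-0.0747  0.1197  0.168 ] F [0.  0.3 0.8] q [ 0.05  0.97 -0.87  2.21  2.19  1.13  2.33]
toolz [ 0.701 -0.009 -0.713] tooly [-0.009 -1.     0.004]
[(array([-0.021,  0.003,  0.205]), 0.81), (array([-0.02 ,  0.002,  0.203]), 0.63)]
```

View pics/s4.png

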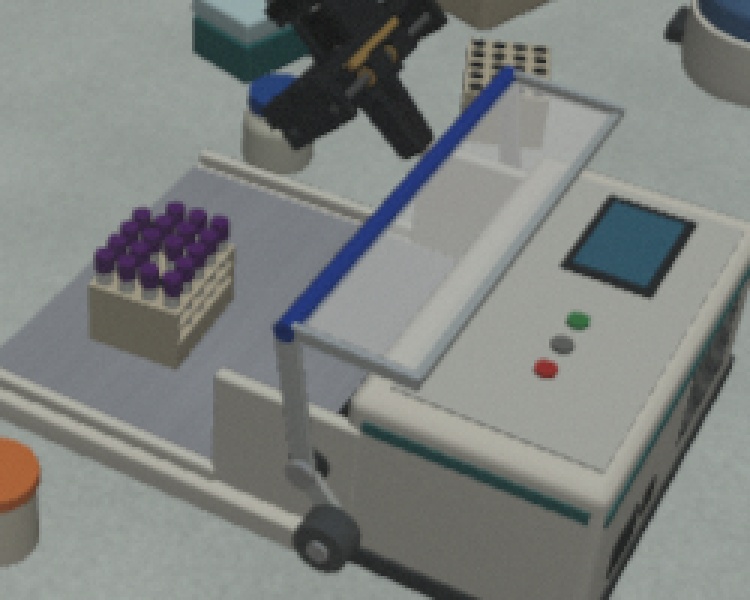

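The guard is fully up: the rail is at bay (-0.02, z 0.204) and the finger force is about zero. Next I'll plan the route behind the rack.

```bash
python3 - <<'E'
from h import *
cams.snapshot("top");cams.snapshot("scene")
print([(bayxf(d["position"],O,YAW).round(3),d["p"]) for c in("top","scene") for d in models.place_of(c,"rack")[:1]])
E
python3 pl.py "[(-.11,.12,.19,.75)]+[(-.16,.12,.22,.7)]+[(-.2,.09,.23,.6)]*1+[(-.24,.06,.23,.5)]+[(-.27,.03,.22,.45)]+[(-.29,-.01,.21,.4)]+[(-.3,-.04,.2,.4)]*3"
python3 pl.py "[(-.11,.12,.19,.75)]+[(-.16,.12,.22,.7)]+[(-.2,.09,.23,.6)]*1+[(-.24,.06,.23,.5)]+[(-.27,.03,.22,.45)]+[(-.29,-.01,.21,.4)]+[(-.3,-.04,.2,.4)]*3+[(-.3,-.04,.15,.4),(-.3,-.04,.1,.4),(-.3,-.04,.06,.4),(-.3,-.04,.06,.4)]+[(-.25,-.04,.06,.4),(-.2,-.04,.06,.4),(-.15,-.04,.06,.4),(-.105,-.04,.06,.4),(-.105,-.04,.06,.4)]" | tail -1
```

```text
[(array([-0.206, -0.038,  0.026]), 0.69), (array([-0.205, -0.038,  0.024]), 0.56)]
t 14.0 bay [-0.0745  0.1198  0.1682] F [-0.5  0.2  0.3] q [ 0.05  0.97 -0.87  2.21  2.19  1.13  2.33]
toolz [ 0.701 -0.009 -0.713] tooly [-0.009 -1.     0.004]
turn [[0.0, -0.03, 0.0], [0.0, -0.08, 0.0], [0.0, -0.18, 0.0], [0.0, -0.28, 0.0], [0.0, -0.33, 0.0], [0.0, -0.38, 0.0], [0.0, -0.38, 0.0], [0.0, -0.38, 0.0], [0.0, -0.38, 0.0]]
trans [[-0.01, -0.0, -0.04], [-0.025, -0.0, -0.097], [-0.046, 0.03, -0.132], [-0.075, 0.06, -0.16], [-0.103, 0.09, -0.174], [-0.125, 0.129, -0.181], [-0.139, 0.159, -0.181], [-0.139, 0.159, -0.181], [-0.139, 0.159, -0.181]]
end [ 0.51  0.71 -1.13  2.56  1.82  0.8   2.59] [-0.006 -0.006 -0.011  0.004 -0.006 -0.002] dq 0.13474647501420733
end [ 0.29  0.99 -0.61  2.12  2.1   0.58  2.66] [ 0.003 -0.006 -0.006  0.004 -0.003 -0.002] dq 0.29738065927211577
```

```bash
python3 pl.py "[(-.11,.12,.19,.75),(-.16,.12,.21,.65),(-.2,.09,.21,.52),(-.235,.055,.2,.42),(-.265,.02,.18,.35),(-.285,-.015,.17,.32),(-.288,-.04,.16,.32)]+[(-.288,-.04,.16,.32)]*2"
python3 pl.py "[(-.11,.12,.19,.75),(-.16,.12,.21,.65),(-.2,.09,.21,.52),(-.235,.055,.2,.42),(-.265,.02,.18,.35),(-.285,-.015,.17,.32),(-.288,-.04,.16,.32)]+[(-.288,-.04,.16,.32)]*2+[(-.285,-.04,.11,.38),(-.285,-.04,.061,.4)]+[(-.285,-.04,.061,.4)]*2" | tail -1
```

```text
t 14.0 bay [-0.0745  0.1198  0.1682] F [-0.5  0.2  0.3] q [ 0.05  0.97 -0.87  2.21  2.19  1.13  2.33]
toolz [ 0.701 -0.009 -0.713] tooly [-0.009 -1.     0.004]
turn [[0.0, -0.03, 0.0], [0.0, -0.13, 0.0], [0.0, -0.26, 0.0], [0.0, -0.36, 0.0], [0.0, -0.43, 0.0], [0.0, -0.46, 0.0], [0.0, -0.46, 0.0], [0.0, -0.46, 0.0], [0.0, -0.46, 0.0]]
trans [[-0.01, -0.0, -0.04], [-0.032, -0.0, -0.09], [-0.06, 0.03, -0.118], [-0.092, 0.065, -0.135], [-0.128, 0.099, -0.142], [-0.149, 0.134, -0.149], [-0.159, 0.159, -0.144], [-0.159, 0.159, -0.144], [-0.159, 0.159, -0.144]]
end [ 0.42  0.78 -0.96  2.54  1.91  0.75  2.56] [ 0.004 -0.006 -0.005  0.004 -0.003 -0.002] dq 0.16910658791990407
end [ 0.48  1.26 -1.2   2.56  2.06  1.32  2.53] [-0.023 -0.006 -0.005  0.004 -0.01  -0.002] dq 0.2482688328297854
```

Emit:
{"op": "jog_arm", "data": {
  "turn": [
    [0, -0.03, 0],
    [0, -0.13, 0],
    [0, -0.26, 0],
    [0, -0.36, 0],
    [0, -0.43, 0],
    [0, -0.46, 0],
    [0, -0.46, 0],
    [0, -0.46, 0],
    [0, -0.46, 0]
  ],
  "translation": [
    [-0.01, 0, -0.04],
    [-0.032, 0, -0.09],
    [-0.06, 0.03, -0.118],
    [-0.092, 0.065, -0.135],
    [-0.128, 0.099, -0.142],
    [-0.149, 0.134, -0.149],
    [-0.159, 0.159, -0.144],
    [-0.159, 0.159, -0.144],
    [-0.159, 0.159, -0.144]
  ],
  "grip": [1, 1, 0.43, 0.43, 0.43, 0.43, 0.43, 0.43, 0.43]
}}

```text
clock: 15.12
tool_pos: [0.418, -0.0044, 0.1603]
eef_rot: [0.987, -0.004, 0.159, 0.002]
contact_force: [-0.8, -0.8, -0.3]
opening: 0.569
finger_force: 0.0
```

```bash
for t in .25 .3 .33; do python3 pl.py "[(-.288,-.04,.16,$t)]*2+[(-.284,-.04,.11,$t),(-.28,-.04,.063,$t)]+[(-.28,-.04,.063,$t)]*2";done
```

```text
t 15.125 bay [-0.2876 -0.0385  0.1603] F [-0.8 -0.8 -0.3] q [ 0.41  0.77 -0.93  2.53  1.92  0.73  2.55]
toolz [ 0.313 -0.005 -0.95 ] tooly [-0.008 -1.     0.002]
turn [[0.0, -0.07, 0.0], [0.0, -0.07, 0.0], [0.0, -0.07, 0.0], [0.0, -0.07, 0.0], [0.0, -0.07, 0.0], [0.0, -0.07, 0.0]]
trans [[-0.0, 0.001, 0.0], [-0.0, 0.001, 0.0], [-0.012, 0.001, 0.049], [-0.023, 0.001, 0.095], [-0.023, 0.001, 0.095], [-0.023, 0.001, 0.095]]
end [ 0.33  1.01 -0.78  2.49  2.13  0.81  2.43] [ 0.    -0.007 -0.005  0.002 -0.001 -0.003] dq 0.18421790678386618
t 15.125 bay [-0.2876 -0.0385  0.1603] F [-0.8 -0.8 -0.3] q [ 0.41  0.77 -0.93  2.53  1.92  0.73  2.55]
toolz [ 0.313 -0.005 -0.95 ] tooly [-0.008 -1.     0.002]
turn [[0.0, -0.02, 0.0], [0.0, -0.02, 0.0], [0.0, -0.02, 0.0], [0.0, -0.02, 0.0], [0.0, -0.02, 0.0], [0.0, -0.02, 0.0]]
trans [[-0.0, 0.001, 0.0], [-0.0, 0.001, 0.0], [-0.012, 0.001, 0.049], [-0.023, 0.001, 0.095], [-0.023, 0.001, 0.095], [-0.023, 0.001, 0.095]]
end [ 0.37  1.07 -0.9   2.54  2.13  0.97  2.41] [ 0.    -0.007 -0.005  0.002 -0.001 -0.003] dq 0.16521003315331295
t 15.125 bay [-0.2876 -0.0385  0.1603] F [-0.8 -0.8 -0.3] q [ 0.41  0.77 -0.93  2.53  1.92  0.73  2.55]
toolz [ 0.313 -0.005 -0.95 ] tooly [-0.008 -1.     0.002]
turn [[0.0, 0.01, 0.0], [0.0, 0.01, 0.0], [0.0, 0.01, 0.0], [0.0, 0.01, 0.0], [0.0, 0.01, 0.0], [0.0, 0.01, 0.0]]
trans [[-0.0, 0.001, 0.0], [-0.0, 0.001, 0.0], [-0.012, 0.001, 0.049], [-0.023, 0.001, 0.095], [-0.023, 0.001, 0.095], [-0.023, 0.001, 0.095]]
end [ 0.38  1.1  -0.93  2.56  2.15  1.04  2.39] [-0.001 -0.007 -0.005  0.002 -0.002 -0.003] dq 0.16698017916454966
```

Emit:
{"op": "jog_arm", "data": {
  "turn": [
    [0, -0.02, 0],
    [0, -0.02, 0],
    [0, -0.02, 0],
    [0, -0.02, 0],
    [0, -0.02, 0],
    [0, -0.02, 0]
  ],
  "translation": [
    [-0.006, 0, 0.025],
    [-0.012, 0, 0.049],
    [-0.018, 0, 0.072],
    [-0.023, 0, 0.094],
    [-0.023, 0, 0.094],
    [-0.023, 0, 0.094]
  ],
  "grip": [0.43, 0.43, 0.43, 0.43, 0.43, 0.43]
}}

```text
clock: 15.88
tool_pos: [0.4252, -0.005, 0.0643]
eef_rot: [0.989, -0.003, 0.149, 0.002]
contact_force: [-0.4, 0.8, 1.4]
opening: 0.567
finger_force: 0.0
```

```bash
python3 pl.py "[(-.274,-.04,.062,.3),(-.265,-.04,.061,.33),(-.256,-.04,.06,.36),(-.248,-.04,.06,.38)]+[(-.24+.008*i,-.04,.06,.4) for i in range(12)]"; python3 -c "
from h import *
cams.snapshot('top');print([(bayxf(d['position'],O,YAW).round(3),d['p']) for d in models.place_of('top','rack')[:1]])
cv2.imwrite('pics/s5.png',cams.snapshot('scene')[150:350,250:500][:,:,::-1].repeat(3,0).repeat(3,1))"
```

```text
t 15.875 bay [-0.2804 -0.0391  0.0643] F [-0.4  0.8  1.4] q [ 0.37  1.07 -0.91  2.54  2.13  0.97  2.42]
toolz [ 0.294 -0.005 -0.956] tooly [-0.007 -1.     0.003]
turn [[0.0, 0.0, 0.0], [0.0, 0.03, 0.0], [0.0, 0.06, 0.0], [0.0, 0.08, 0.0], [0.0, 0.1, 0.0], [0.0, 0.1, 0.0], [0.0, 0.1, 0.0], [0.0, 0.1, 0.0], [0.0, 0.1, 0.0], [0.0, 0.1, 0.0], [0.0, 0.1, 0.0], [0.0, 0.1, 0.0], [0.0, 0.1, 0.0], [0.0, 0.1, 0.0], [0.0, 0.1, 0.0], [0.0, 0.1, 0.0]]
trans [[0.005, 0.001, 0.004], [0.014, 0.001, 0.008], [0.022, 0.001, 0.011], [0.03, 0.001, 0.014], [0.037, 0.001, 0.016], [0.045, 0.001, 0.018], [0.053, 0.001, 0.021], [0.06, 0.001, 0.023], [0.068, 0.001, 0.025], [0.076, 0.001, 0.028], [0.083, 0.001, 0.03], [0.091, 0.001, 0.032], [0.098, 0.001, 0.035], [0.106, 0.001, 0.037], [0.114, 0.001, 0.04], [0.121, 0.001, 0.042]]
end [ 0.4   1.06 -0.83  2.24  2.1   0.81  2.66] [ 0.001 -0.007 -0.006  0.003 -0.001 -0.004] dq 0.032483574823019556
[(array([-0.209, -0.037,  0.022]), 0.6)]
```

View pics/s5.png

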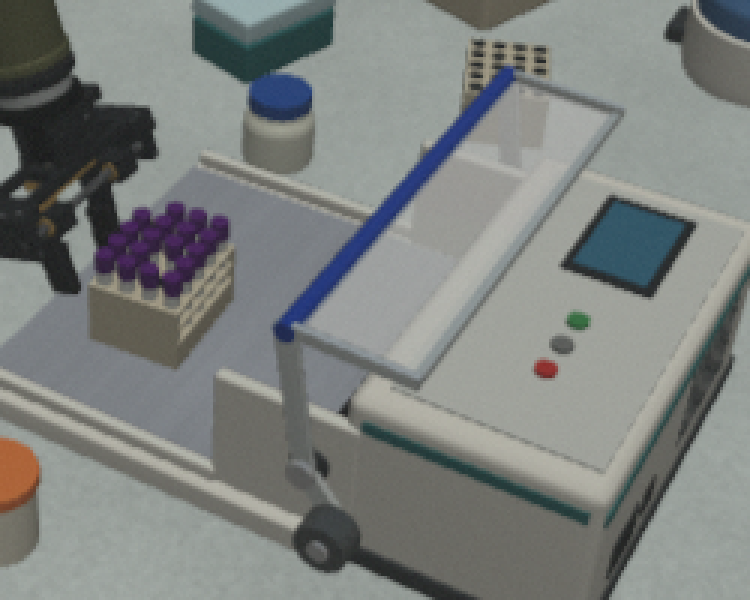

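The two fingers, at (60,270) and (105,225), are just behind the rack at (160,280). The guard is still up. Now I'll push.

Emit:
{"op": "jog_arm", "data": {
  "turn": [
    [0, 0, 0],
    [0, 0.03, 0],
    [0, 0.06, 0],
    [0, 0.08, 0],
    [0, 0.1, 0],
    [0, 0.1, 0],
    [0, 0.1, 0],
    [0, 0.1, 0],
    [0, 0.1, 0],
    [0, 0.1, 0],
    [0, 0.1, 0],
    [0, 0.1, 0],
    [0, 0.1, 0],
    [0, 0.1, 0],
    [0, 0.1, 0],
    [0, 0.1, 0]
  ],
  "translation": [
    [0.005, 0.001, 0.004],
    [0.014, 0.001, 0.008],
    [0.022, 0.001, 0.011],
    [0.03, 0.001, 0.014],
    [0.037, 0.001, 0.016],
    [0.045, 0.001, 0.018],
    [0.053, 0.001, 0.021],
    [0.06, 0.001, 0.023],
    [0.068, 0.001, 0.025],
    [0.076, 0.001, 0.028],
    [0.083, 0.001, 0.03],
    [0.091, 0.001, 0.032],
    [0.098, 0.001, 0.035],
    [0.106, 0.001, 0.037],
    [0.114, 0.001, 0.04],
    [0.121, 0.001, 0.042]
  ],
  "grip": [0.43, 0.43, 0.43, 0.43, 0.43, 0.43, 0.43, 0.43, 0.43, 0.43, 0.43, 0.43, 0.43, 0.43, 0.43, 0.43]
}}

```text
clock: 18.02
tool_pos: [0.5531, -0.008, 0.0588]
eef_rot: [0.98, -0.004, 0.197, 0.003]
contact_force: [-3.6, -0.7, 1.2]
opening: 0.572
finger_force: 1.8
```

```bash
python3 pl.py "[(-.144+.008*i,-.04,.06,.4) for i in range(4)]+[(-.116,-.04,.06,.4),(-.112,-.04,.06,.4),(-.110,-.04,.06,.4)]"; python3 -c "
from h import *
cams.snapshot('top');cams.snapshot('scene');print([(bayxf(d['position'],O,YAW).round(3),d['p']) for c in('top','scene') for n in ('rack','rail_mid') for d in models.place_of(c,n)[:1]])"
```

```text
t 18.025 bay [-0.1525 -0.0407  0.0588] F [-3.6 -0.7  1.2] q [ 0.37  1.04 -0.77  2.25  2.14  0.77  2.61]
toolz [ 0.387 -0.007 -0.922] tooly [-0.009 -1.     0.004]
turn [[0.0, 0.0, 0.0], [0.0, 0.0, 0.0], [0.0, 0.0, 0.0], [0.0, 0.0, 0.0], [0.0, 0.0, 0.0], [0.0, 0.0, 0.0], [0.0, 0.0, 0.0]]
trans [[0.008, -0.001, 0.002], [0.016, -0.001, 0.005], [0.023, -0.001, 0.008], [0.03, -0.001, 0.011], [0.034, -0.001, 0.013], [0.038, -0.001, 0.015], [0.04, -0.001, 0.015]]
end [ 0.29  0.99 -0.63  2.12  2.1   0.6   2.66] [ 0.001 -0.007 -0.005  0.004 -0.002 -0.002] dq 0.037907834734611345
[(array([-0.098, -0.041,  0.025]), 0.74), (array([-0.02 ,  0.004,  0.208]), 0.78), (array([-0.092, -0.04 ,  0.023]), 0.6), (array([-0.017,  0.003,  0.203]), 0.58)]
```

Emit:
{"op": "jog_arm", "data": {
  "turn": [
    [0, 0, 0],
    [0, 0, 0],
    [0, 0, 0],
    [0, 0, 0],
    [0, 0, 0],
    [0, 0, 0],
    [0, 0, 0]
  ],
  "translation": [
    [0.008, 0, 0.002],
    [0.016, 0, 0.005],
    [0.023, 0, 0.008],
    [0.029, 0, 0.011],
    [0.034, 0, 0.013],
    [0.038, 0, 0.015],
    [0.039, 0, 0.015]
  ],
  "grip": [0.43, 0.43, 0.43, 0.43, 0.43, 0.43, 0.43]
}}

```text
clock: 19.2
tool_pos: [0.5947, -0.0083, 0.0601]
eef_rot: [0.98, -0.004, 0.198, 0.003]
contact_force: [-2.0, -0.8, -0.5]
opening: 0.572
finger_force: 1.0
```

```bash
python3 -c "
from h import *
st();cams.snapshot('top');cams.snapshot('scene');print([(bayxf(d['position'],O,YAW).round(3),d['p']) for c in('top','scene') for n in ('rack','rail_mid','stop_mid') for d in models.place_of(c,n)[:1]])"; python3 pl.py "[(-.107,-.04,.06,.4)]*1+[(-.104,-.04,.06,.4),(-.101,-.04,.06,.4)]"
```

```text
t 19.2 bay [-0.1108 -0.0405  0.0601] F [-2.  -0.8 -0.5] q [ 0.28  0.99 -0.6   2.13  2.12  0.59  2.63]
toolz [ 0.387 -0.007 -0.922] tooly [-0.009 -1.     0.004]
[(array([-0.054, -0.039,  0.027]), 0.6), (array([-0.022,  0.002,  0.206]), 0.75), (array([-0.01 , -0.003,  0.053]), 0.79), (array([-0.057, -0.042,  0.025]), 0.58), (array([-0.017,  0.004,  0.206]), 0.71)]
t 19.6 bay [-0.1109 -0.0406  0.0601] F [-1.7  0.3  0.2] q [ 0.28  0.99 -0.61  2.13  2.12  0.59  2.63]
toolz [ 0.388 -0.007 -0.922] tooly [-0.009 -1.     0.003]
turn [[0.0, 0.0, 0.0], [0.0, 0.0, 0.0], [0.0, 0.0, 0.0]]
trans [[0.004, -0.001, 0.002], [0.006, -0.001, 0.003], [0.009, -0.001, 0.004]]
end [ 0.27  0.99 -0.59  2.1   2.1   0.56  2.66] [ 0.001 -0.008 -0.004  0.003 -0.002 -0.002] dq 0.012659304072490052
```

Close to home, so I'll creep forward until the force shows the stop.

Emit:
{"op": "jog_arm", "data": {
  "turn": [
    [0, 0, 0],
    [0, 0, 0],
    [0, 0, 0]
  ],
  "translation": [
    [0.002, 0, 0.001],
    [0.004, 0, 0.002],
    [0.004, 0, 0.002]
  ],
  "grip": [0.43, 0.43, 0.43]
}}

```text
clock: 19.98
tool_pos: [0.5983, -0.0084, 0.0597]
eef_rot: [0.98, -0.004, 0.197, 0.003]
contact_force: [-6.0, -0.0, 3.6]
opening: 0.567
finger_force: 2.6
```

Emit:
{"op": "jog_arm", "data": {
  "turn": [
    [0, 0, 0],
    [0, 0, 0]
  ],
  "translation": [
    [0.002, 0, 0.001],
    [0.002, 0, 0.001]
  ],
  "grip": [0.43, 0.43]
}}

```text
clock: 20.23
tool_pos: [0.5986, -0.0083, 0.0592]
eef_rot: [0.981, -0.004, 0.195, 0.002]
contact_force: [-10.3, 0.1, 7.4]
opening: 0.569
finger_force: 4.9
```

Emit:
{"op": "jog_arm", "data": {
  "turn": [
    [0, 0, 0],
    [0, 0, 0]
  ],
  "translation": [
    [0.002, 0, 0.001],
    [0.002, 0, 0.001]
  ],
  "grip": [0.43, 0.43]
}}

```text
clock: 20.48
tool_pos: [0.5989, -0.0083, 0.0587]
eef_rot: [0.981, -0.003, 0.194, 0.002]
contact_force: [-14.3, -0.4, 10.4]
opening: 0.572
finger_force: 7.3
```

The force rises while the tool stands still, so the rack is against the stop. Backing off.

Emit:
{"op": "jog_arm", "data": {
  "turn": [
    [0, 0, 0],
    [0, 0, 0],
    [0, 0, 0],
    [0, 0, 0],
    [0, 0, 0],
    [0, 0, 0]
  ],
  "translation": [
    [-0.006, 0, -0.002],
    [-0.02, 0, -0.008],
    [-0.04, 0, -0.017],
    [-0.06, 0, -0.025],
    [-0.06, 0, -0.025],
    [-0.06, 0, -0.025]
  ],
  "grip": [0.43, 0.43, 0.43, 0.43, 0.43, 0.43]
}}

```text
clock: 21.22
tool_pos: [0.5403, -0.0081, 0.0595]
eef_rot: [0.98, -0.004, 0.199, 0.003]
contact_force: [0.7, -0.3, 0.1]
opening: 0.569
finger_force: 0.0
```

```bash
python3 -c "
from h import *
st();im=cams.snapshot('top');cams.snapshot('scene');print([(n,bayxf(d['position'],O,YAW).round(3),round(d['p'],2)) for c in('top','scene') for n in ('rack','rail_mid','stop_mid') for d in models.place_of(c,n)[:1]])
a=im[120:320,200:420][:,:,::-1].repeat(3,0).repeat(3,1)
cv2.imwrite('pics/t6.png',a)"
```

```text
t 21.225 bay [-0.1652 -0.0409  0.0595] F [ 0.7 -0.3  0.1] q [ 0.31  1.   -0.67  2.29  2.24  0.73  2.47]
toolz [ 0.39  -0.007 -0.921] tooly [-0.01  -1.     0.004]
[('rack', array([-0.054, -0.04 ,  0.021]), 0.78), ('rail_mid', array([-0.022,  0.003,  0.205]), 0.86), ('stop_mid', array([-0.011, -0.003,  0.051]), 0.65), ('rack', array([-0.049, -0.041,  0.024]), 0.68), ('rail_mid', array([-0.019,  0.002,  0.206]), 0.81)]
```

View pics/t6.png

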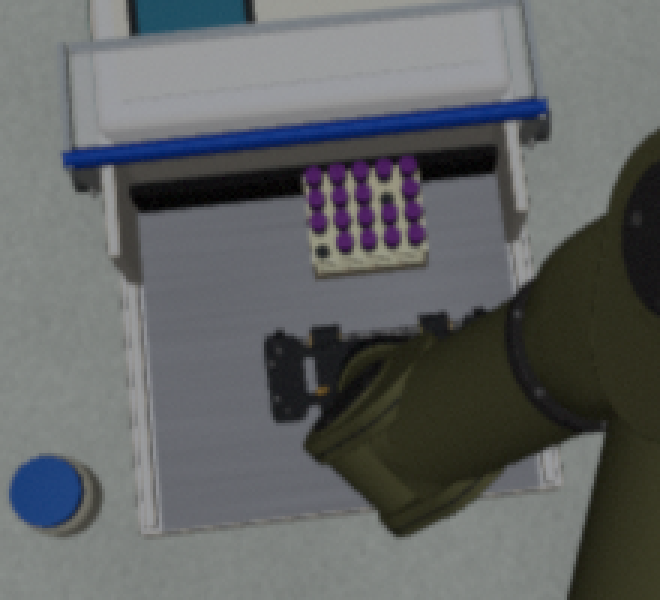

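The rack at (365,215) stands against the black stop and parallel to it, the guard rail is up at (305,135), and the hand is clear. Handing in.

```bash
python3 -c "
from plant import r
print(r.finish_job())"
```

```text
the job is handed in; nothing more can be done
None
```

I handed the job in at about 21 s: the guard stays up on its own, the rack stands square against the back stop, the robot is touching nothing, and I saw nothing else on the bench disturbed; no verdict came back.

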